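# Clear and open the tenon box

### The job

Push the aluminium hold-down block to the left along the bench, following the front of the grey tenon box, until all of it is past the box's left side and none of it is in front of the box, then flip the box's orange lid up and over past upright with a fingertip so that it stays open by its own weight. Only push: do not lift or tip the block, and do not fling the lid. Leave everything else lying on the bench where it is.

Things in the scene. Friction and masses are not known exactly. Their poses are not given: they have to be found in the camera images.
- tenon_box: Grey plastic open-topped box, fixed to the bench, 110 (x) x 110 (y) x 45 (z) mm, walls 4 mm, with an orange lid. Origin: centre of its underside. Its x axis points level from the front side (the lid's lip, nearer the robot) to the hinge side, y to the left along the hinge, z up. Seen from above it is turned 0.4 to 0.75 rad counter-clockwise from the robot's x axis, so that its front faces the robot.
- lid_hinge (a point): Middle of the lid's hinge axis, fixed to the box, 58 mm behind the box's origin (+x) and 45 mm above the bench. The axis is level, along the box's y.
- lid_lip (a point): Middle of the rolled edge (7 mm rod, 60 mm long along box y) of the lid's black pull lip; moves with the lid. Closed, it is 130 mm in front of the hinge axis, 20 mm above it: 65 mm above the bench, 17 mm in front of the box wall. The lip slopes up and outward at 45 degrees from the lid's front, so a fingertip in front of it, reaching lower than its edge, can push it back and up.
- lid (a joint): Lid angle in rad: 0 closed, growing as the front edge rises and swings back over the hinge; its stop is at 1.95, where it leans back and stays. The lid is an orange plate 114 x 114 x 6 mm on the box's rim. Free-swinging hinge, lid about 0.11 to 0.22 kg: its weight shuts it below about 1.5 and carries it on to the stop above that.
- hold_down: Aluminium hold-down block with a black bolt head on top, loose, about 0.4 kg, 50 (x) x 100 (y) x 34 (z) mm, 40 mm with the bolt. Origin: centre of its underside. Its long side is y, z is up. It starts in front of the box with one end just under the lip and its long side pointing away from the box front (within 0.12 rad), its middle about 120 mm in front of the box's origin and 0 to 25 mm left of the box's middle line.
- cable_top (a point): Highest part of a stiff black cable that is fixed to the bench and arches up to 170 mm high to the right of the box. The raised part runs from here (its left end) to about x 0.46, y -0.02 where it meets the bench. Keep the gripper and wrist off it.
- bit_case: Flat black bit case with orange top, 55 x 90 x 17 mm, loose bystander on the right. Origin: centre of its underside.
- pen: Red and white marker pen, 135 mm long, 16 mm thick, along its own y, loose bystander right of the block. Origin: centre of its underside.
- spring_clamp: Black spring clamp with orange tips, 64 x 123 x 22 mm, lying loose behind, to the right of the box. Origin: centre of its underside.
- loose_tenon: Beech tenon, 48 x 25 x 10 mm, lying loose at the right, near the robot. Origin: centre of its underside.
- flange: Round steel flange, 58 mm across, 9 mm thick, lying loose behind the box. Origin: centre of its underside.
Things that resemble listed ones, but are neither listed nor needed, are in the scene too. Of the things that look like the hold_down, the smallest one is meant.

How it is judged:
By the outcome, as a careful person would: the job done as asked, in the order asked, and still so for the second after the job is handed in, with the robot touching nothing.
It also fails if it takes over 58 s, if anything falls off the work surface, if the arm or the gripper's body presses on something with over 40 N, if the wrist force passes 120 N, or if a joint passes its speed limit or range.

### The arm

A 6-joint arm with a two-finger parallel gripper is mounted at the origin on a cart in front of the work surface, level with it; the furniture and walls round the work are solid. World frame = base frame: x ahead of the robot, y to its left, z up, the work surface at z = 0. Lengths are in mm, angles in rad, forces in N, time in s.
With the tool pointing down it reaches from about 400 to 825 mm from the base axis. Payload 7 kg.
Tool frame: the origin (TCP) lies at the very end of the fingers, on their centre line; the grasp point (between the pads) lies 19 mm behind it; z points along the fingers, y is the line along which they close (so a half turn about z gives the same grasp; the last joint's range is limited). The gripper opens to 88 mm and grips with 3 to 60 N. Pads are 19 mm wide; open, the fingers measure 130 mm over their backs; the gripper's body (78 mm by 193 mm) begins 47 mm behind the grasp point.
Start: joints at [0.288, 0.359, 0.012, 0, -1.224, -0.288], TCP at [674.978, -0.019, 226.561] pointing down, gripper open.
Joint ranges: [-3.07, 3.07], [-1.43, 2.12], [-1.02, 1.25], [-3.03, 1.67], [-3.05, -0], [-3.03, 3.03]. Speed limits (rad/s): [2.39, 2.39, 3.01, 3.14, 3.14, 3.14].

### API

Orientations are given as a unit quaternion [x, y, z, w].
In Python, from plant import bot gives the robot as it stands. Calls block until the motion is done:
- bot.move_ptp(position, orientation): joint-space move of the TCP to a pose.
- bot.line_to(position, velocity=150, ori=None): straight line of the TCP; ori=None keeps the orientation; velocity is the mean speed in mm/s.
- bot.move_joints(angles): joint-space move.
- bot.move_gripper(opening, force=None): finger opening in mm; force is the grip in N (None keeps the last); returns when the fingers have stopped.
- bot.pause(seconds).
- bot.solve_ik(position, orientation): joint angles nearest the present ones, or None.
- bot.read_state(): the state.
- bot.camera(name): name is "scene" or "side" or "wrist"; returns the picture (420x560x3 uint8, red, green, blue); there is no depth.
- bot.get_calibration(name): a dict with "fx", "fy", "cx", "cy" (pixels), "view" (4x4, takes a point from world to camera coordinates); the wrist camera has in their place "T_tool_cam" (4x4, takes a point from camera to tool coordinates, whose origin is the TCP and whose axes are the flange's). Camera axes: x right, y up, looking along -z (the intrinsics and any distortion apply to the point x, -y, -z); pixel columns grow to the right and rows downward; lengths in mm; the calibration is good to about 2 mm. A picture is of the moment at which its call begins: read the wrist's pose just before it. get_calibration takes no time and is no camera call.
A pose or a line that the arm cannot do raises bot.Unreachable and nothing moves.
- bot.close_job(): hands the job in; it is judged then, once.
The state is a dict: "t": time; "joint_pos": joint angles; "qvel": joint speeds; "tau": joint torques, N m; "tcp_pos": TCP position; "eef_rot": TCP orientation; "contact_force": force on the tool from outside, world axes, zero at the start; "moment": the same for the moment, N m; "width": finger opening in mm; "finger_force": force on a finger pad.
Only numpy, scipy, OpenCV 4.12 (cv2) and the standard library are available. Lean on these libraries where they do the work, as an engineer would, in place of code of your own. Each camera call takes 0.05 s, during which the arm holds its last target. There are 200 camera calls.

## Working session

There is one attempt and no reset: what is moved stays moved. The work goes in short steps, each a Python script; the robot and the scene stay as the last script left them, time stands still between calls to the robot, and variables do not carry over. Pictures are saved under pics/ and viewed, at most 12 in all, crops included, and the job is handed in when it is done.

```bash
mkdir -p pics; ls
python3 - <<'E'
from plant import bot
import cv2
for n in("scene","side","wrist"):
    im=bot.camera(n); cv2.imwrite(f"pics/{n}0.png",im[...,::-1]); c=bot.get_calibration(n); print(n,{k:(v if not hasattr(v,'tolist') else v.tolist()) for k,v in c.items()})
s=bot.read_state(); print(s["t"],s["tcp_pos"],s["eef_rot"],s["width"])
E
```

```text
pics
scene {'fx': 428.3016243607658, 'fy': 428.3016243607658, 'cx': 283.34959422343826, 'cy': 218.11958557002626, 'view': [[-0.4147892100170377, -0.9097850095001213, 0.015528932426475338, 319.4583025253067], [0.38594861994873686, -0.16045540812812453, 0.9084589835331601, -302.55840259599023], [-0.8240106637739024, 0.38281235415187587, 0.41768544084704645, -1082.5394291125658], [0.0, 0.0, 0.0, 1.0]]}
side {'fx': 534.3192355179556, 'fy': 534.3192355179556, 'cx': 281.54995746556625, 'cy': 221.6087413404854, 'view': [[-0.9569867360590533, -0.28992604236147423, 0.010921399528109062, 541.37129991376], [0.19538298440311075, -0.6161779380292648, 0.7629877050724585, -139.23161660887266], [-0.2144804802604976, 0.7323029691641402, 0.6463207291589913, -1531.7795297648165], [0.0, 0.0, 0.0, 1.0]]}
wrist {'fx': 325.3208536620038, 'fy': 325.3208536620038, 'cx': 277.16493951372854, 'cy': 211.87816185911112, 'T_tool_cam': [[0.0005640932093999538, 0.9560327564781338, 0.29325935678111326, 79.62274601886148], [0.9999996369911428, -0.00035201459044435486, -0.0007759531627695587, 0.21535565878771923], [-0.0006386050687291672, 0.2932596880352792, -0.9560326079988155, -157.60242263212837], [0.0, 0.0, 0.0, 1.0]]}
0.15 [ 6.74612414e+02 -2.75360415e-02  2.25827273e+02] [-7.07094213e-01  7.07119043e-01  3.99242528e-04 -5.22286733e-04] 87.73024671142201
```

View pics/scene0.png

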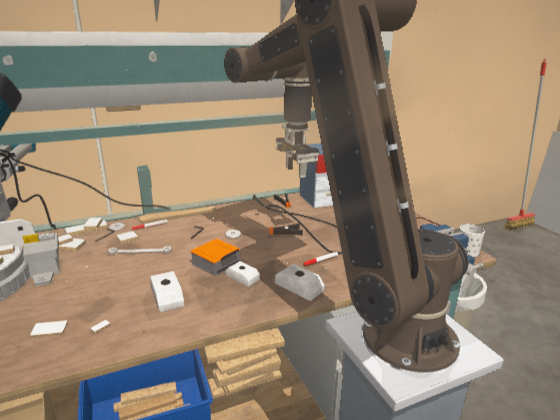

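View pics/wrist0.png

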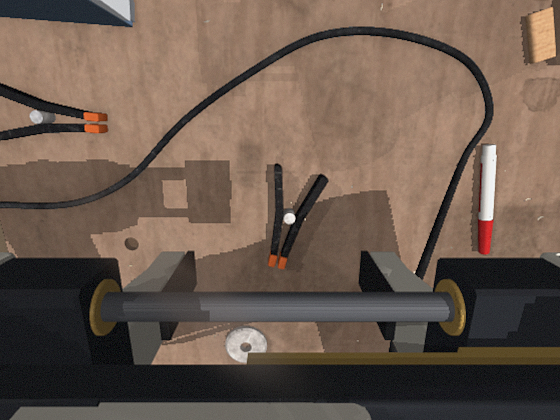

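View pics/side0.png

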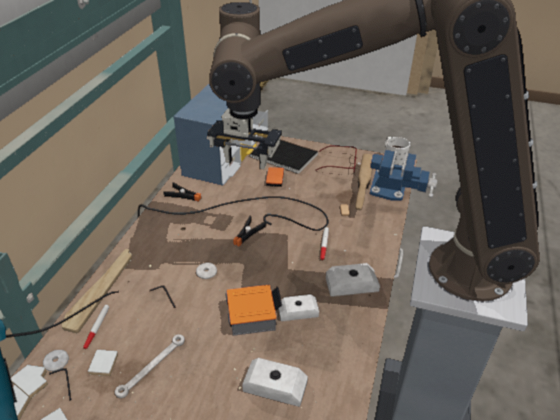

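The side view shows the orange lid at about (250,305), the small block with its bolt at (299,307), a larger look-alike at (275,380) and another at (353,280). The pen is at (325,243), and the cable meets the bench near (325,228). In the scene view the lid is at (215,253) and the block at (243,272).

```bash
cat > h.py <<'E'
import numpy as np, cv2
from plant import bot
def ray(n,uv):
    c=bot.get_calibration(n); V=np.array(c["view"]); R,t=V[:3,:3],V[:3,3]
    uv=np.atleast_2d(uv).astype(float)
    d=np.stack([(uv[:,0]-c["cx"])/c["fx"],-(uv[:,1]-c["cy"])/c["fy"],-np.ones(len(uv))],1)@R
    return -R.T@t,d
def plane(n,uv,z):
    o,d=ray(n,uv); return o+d*((z-o[2])/d[:,2])[:,None]
def proj(n,P):
    c=bot.get_calibration(n); V=np.array(c["view"]); p=np.atleast_2d(P)@V[:3,:3].T+V[:3,3]
    return np.stack([c["cx"]+c["fx"]*p[:,0]/-p[:,2],c["cy"]-c["fy"]*p[:,1]/-p[:,2]],1)
def tri(a,ua,b,ub):
    o1,d1=ray(a,ua);o2,d2=ray(b,ub);d1,d2=d1[0],d2[0]
    s=np.linalg.lstsq(np.stack([d1,-d2],1),o2-o1,rcond=None)[0]
    p,q=o1+s[0]*d1,o2+s[1]*d2; return (p+q)/2,np.linalg.norm(p-q)
def orange(im,roi):
    h=cv2.cvtColor(im,cv2.COLOR_RGB2HSV); m=cv2.inRange(h,(5,170,120),(20,255,255))
    k=np.zeros_like(m);x0,y0,x1,y1=roi;k[y0:y1,x0:x1]=m[y0:y1,x0:x1];return k
E
python3 - <<'E'
from h import *
np.set_printoptions(precision=1,suppress=True)
for n,roi in(("side",(215,270,290,345)),("scene",(185,230,245,275))):
    im=cv2.imread(f"pics/{n}0.png")[...,::-1].copy(); m=orange(im,roi)
    c=max(cv2.findContours(cv2.morphologyEx(m,cv2.MORPH_CLOSE,np.ones((5,5))),0,1)[0],key=cv2.contourArea)
    P=plane(n,c[:,0],51)[:,:2].astype(np.float32); r=cv2.minAreaRect(P); print(n,r,cv2.boxPoints(r).tolist())
s=cv2.imread("pics/side0.png")[230:430,190:410];a=cv2.resize(s,None,fx=2.6,fy=2.6,interpolation=2)
cv2.imwrite("pics/c1.png",a)
s=cv2.imread("pics/scene0.png")[225:325,140:340];cv2.imwrite("pics/c2.png",cv2.resize(s,None,fx=4,fy=4,interpolation=2))
for nm,u in dict(big_left=(275,376),big_right=(354,272),small=(299,300)).items(): print(nm,plane("side",u,40))
print("pen",plane("side",[(322,258),(327,230)],8),"cable",plane("side",(325,228),0))
E
```

```text
side ((543.03125, 347.7357177734375), (114.25926208496094, 115.16635131835938), 26.71124839782715) [[466.1150207519531, 373.4943542480469], [517.881591796875, 270.6181945800781], [619.947509765625, 321.9770812988281], [568.180908203125, 424.8532409667969]]
scene ((544.3433227539062, 345.50823974609375), (116.16316986083984, 116.47824096679688), 25.851608276367188) [[466.679443359375, 372.5931701660156], [517.4688720703125, 267.7713317871094], [622.0072021484375, 318.4233093261719], [571.2177734375, 423.2451477050781]]
big_left [[422.4 525.7  40. ]]
big_right [[313.9 147.4  40. ]]
small [[431.  290.2  40. ]]
pen [[416.5  87.5   8. ]
 [430.8 -37.5   8. ]] cable [[440.5 -53.9   0. ]]
```

View pics/c1.png

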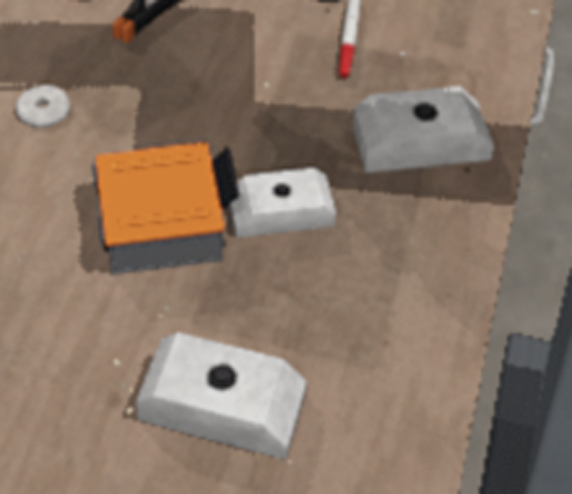

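View pics/c2.png

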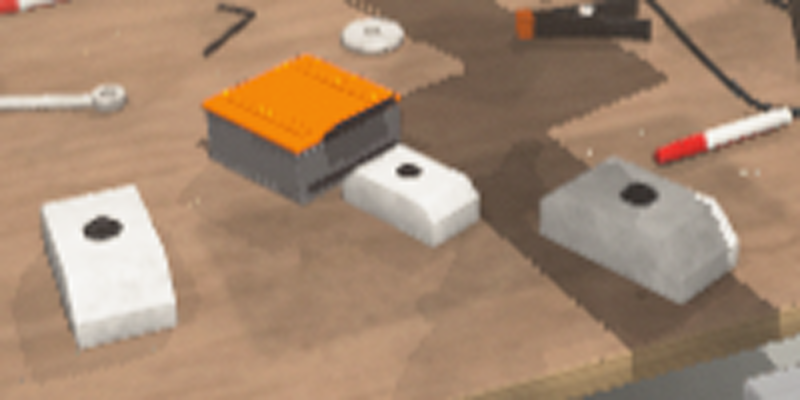

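The crops show the block's bolt at side (298.5,303) and scene (242,267.5). The lid's yaw is about 0.46 rad. The larger left look-alike is well left of the box. I still need the cable, so I'll take one crop of it, and compute the block's outline in the box frame.

Run:
```python
from h import *
np.set_printoptions(precision=1,suppress=True)
f=lambda n,x0,y0,x1,y1,s:cv2.resize(cv2.imread(f"pics/{n}0.png")[y0:y1,x0:x1],None,fx=s,fy=s,interpolation=2)
a=f("side",190,170,350,260,4.9);b=f("scene",240,180,350,265,3)
o=np.zeros((441+0+150,784,3),np.uint8);o[:441]=a[:441,:784]
b=f("scene",240,185,350,260,2);o[441:591,:220]=b
w=f("wrist",0,0,560,300,.5);o[441:591,300:580]=w
cv2.imwrite("pics/c3.png",o)
yaw=0.459;B=np.array([543.3,346.2]);R=np.array([[np.cos(yaw),-np.sin(yaw)],[np.sin(yaw),np.cos(yaw)]])
bx=lambda P:(np.atleast_2d(P)[:,:2]-B)@R
p,e=tri("side",(298.5,303),"scene",(242,267.5));print("bolt",p,e,bx(p))
s=lambda L:np.array(L)/2.6+[190,230]
print("block near bottom edge",bx(plane("side",s([(234,235),(335,224)]),0)))
print("block top right edge",bx(plane("side",s([(240,178),(318,169)]),34)))
print("big left outline",bx(plane("side",s([(138,413),(278,452),(303,380)]),0)),bx(plane("side",s([(178,334),(148,390)]),40)))
```

```text
bolt [430.8 295.   35.1] 1.904875688377338 [[-123.6    4. ]]
block near bottom edge [[ -71.6   26. ]
 [-174.2   27.9]]
block top right edge [[ -84.6  -17.6]
 [-164.7  -17.2]]
big left outline [[  44.8  210.4]
 [ -70.6  267.4]
 [-106.4  200.3]] [[  2.  161.7]
 [ 35.2 214.8]]
```

View pics/c3.png

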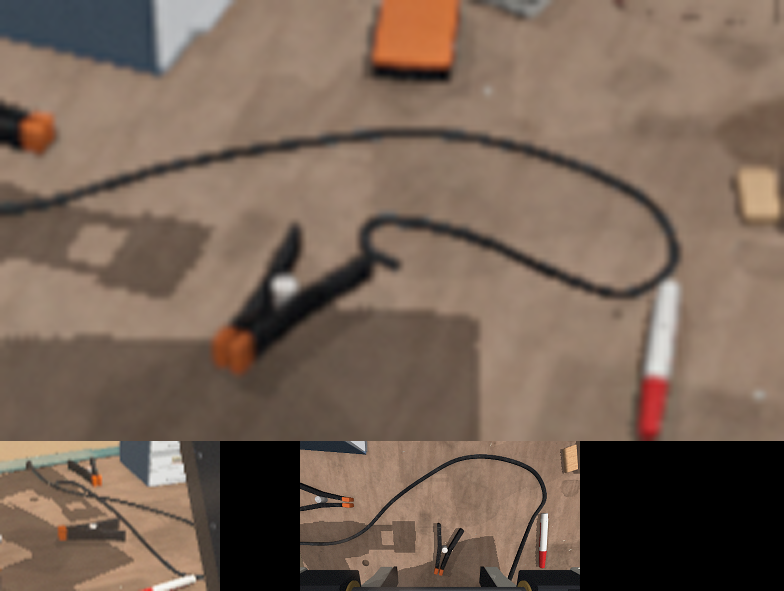

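The cable leaves the bench at side (316,230). It rises to a loop whose top is near side (266,215) and scene (269,209). I'll triangulate that and check it against the approach.

```bash
cat >> h.py <<'E'
from scipy.spatial.transform import Rotation as Ro
yaw=0.459;B=np.array([543.3,346.2]);R=np.array([[np.cos(yaw),-np.sin(yaw)],[np.sin(yaw),np.cos(yaw)]])
bx=lambda P:(np.atleast_2d(P)[:,:2]-B)@R
def W(x,y,z): return list(B+R@[x,y])+[z]
def ori(phi,tilt=0):
    "tool down, y axis along world heading phi; tilt about box y axis"
    y=np.array([np.cos(phi),np.sin(phi),0]);z=np.array([0,0,-1.]);x=np.cross(y,z)
    return (Ro.from_rotvec(tilt*np.array([-np.sin(yaw),np.cos(yaw),0]))*Ro.from_matrix(np.stack([x,y,z],1))).as_quat()
E
python3 - <<'E'
from h import *
np.set_printoptions(precision=2,suppress=True)
for u,v in(((265.5,216),(268,209)),((268,214.5),(270,208)),((290,222),(302,230))): print(tri("side",u,"scene",v))
p,_=tri("side",(266,215),"scene",(268,209));print(bx(p))
for ph in(yaw,yaw+np.pi):
  for P in(W(-126,-60,130),W(-126,-60,14),W(-126,66,14)): 
    q=bot.solve_ik(P,ori(ph));print(np.round(P),q)
for t in (0,-.3,.3):
  for P in(W(-110,0,45),W(0,0,170),W(50,0,200)):
    q=bot.solve_ik(P,ori(yaw+np.pi/2,t));q2=bot.solve_ik(P,ori(yaw-np.pi/2,t));print(t,np.round(P),q is not None and np.array(q),q2 is not None and np.array(q2))
E
```

```text
(array([570.41, 143.91, 159.11]), np.float64(20.579239066798575))
(array([564.6 , 139.64, 163.58]), np.float64(18.855572388442116))
(array([529.23,  38.71,  72.79]), np.float64(6.0189506448684575))
[[ -66.54 -193.11]]
[457. 237. 130.] [ 0.86  0.18 -0.47  0.   -0.92  2.74]
[457. 237.  14.] [ 0.86  0.34 -0.59  0.   -0.63  2.74]
[401. 350.  14.] [ 1.09  0.37 -0.55  0.   -0.65  2.51]
[457. 237. 130.] [ 0.86  0.18 -0.47  0.   -0.92 -0.4 ]
[457. 237.  14.] [ 0.86  0.34 -0.59  0.   -0.63 -0.4 ]
[401. 350.  14.] [ 1.09  0.37 -0.55  0.   -0.65 -0.63]
0 [445. 297.  45.] [ 0.96  0.32 -0.52 -0.   -0.73 -2.07] [ 0.96  0.32 -0.52  0.   -0.73  1.07]
0 [543. 346. 170.] [ 0.87  0.35 -0.14  0.   -1.09 -1.98] [ 0.87  0.35 -0.14  0.   -1.09  1.16]
0 [588. 368. 200.] [ 0.84  0.41  0.02  0.   -1.19 -1.95] [ 0.84  0.41  0.02  0.   -1.19  1.19]
-0.3 [445. 297.  45.] False False
-0.3 [543. 346. 170.] [ 0.95  0.19 -0.5   0.24 -0.63 -2.23] [ 0.95  0.19 -0.5   0.24 -0.63  0.91]
-0.3 [588. 368. 200.] [ 0.91  0.24 -0.34  0.19 -0.73 -2.15] [ 0.91  0.24 -0.34  0.19 -0.73  1.  ]
0.3 [445. 297.  45.] [ 0.87  0.49 -0.22 -0.13 -1.13 -1.91] [ 0.87  0.49 -0.22 -0.13 -1.13  1.24]
0.3 [543. 346. 170.] [ 0.81  0.53  0.16 -0.1  -1.48 -1.9 ] [ 0.81  0.53  0.16 -0.1  -1.48  1.25]
0.3 [588. 368. 200.] [ 0.79  0.6   0.34 -0.09 -1.6  -1.89] [ 0.79  0.6   0.34 -0.09 -1.6   1.26]
```

Run:
```python
from h import *
np.set_printoptions(precision=2,suppress=True)
o=ori(yaw)
bot.move_gripper(34); bot.line_to([640,30,265],200)
bot.move_ptp(W(-124,-55,265),o)
bot.line_to(W(-124,-55,14),130)
print(bot.read_state()["contact_force"],bot.read_state()["t"])
for y in (-28,0,30,66): 
    bot.line_to(W(-124,y,14),50); s=bot.read_state(); print(y,bx(s["tcp_pos"]),s["tcp_pos"][2],s["contact_force"])
bot.line_to(W(-126,30,14),100); bot.line_to(W(-126,20,150),150)
s=bot.read_state();print(s["t"])
for n in("scene","side"): cv2.imwrite(f"pics/{n}1.png",bot.camera(n)[...,::-1])
f=lambda n,x0,y0,x1,y1,s:cv2.resize(cv2.imread(f"pics/{n}1.png")[y0:y1,x0:x1],None,fx=s,fy=s,interpolation=2)
cv2.imwrite("pics/c4.png",np.hstack([f("side",190,230,390,430,2),f("scene",140,180,340,380,2)]))
# arc feasibility
for t in(0,-.1,-.15,-.2,-.25,-.3):
    r=[]
    for th in(-.1,0,.3,.6,1,1.4,1.65):
        a=.153+th; P=W(58-131.5*np.cos(a)-12,0,45+131.5*np.sin(a)-15) if th>=0 else W(-110,0,48)
        r.append(bot.solve_ik(P,ori(yaw+np.pi/2,t)) is not None)
    print(t,r)
```

```text
[ 1.16 -0.7  -0.35] 6.3083
-28 [[-124.01  -27.68]] 13.937674970785618 [ 0.16 -0.91  0.  ]
0 [[-123.78    0.48]] 14.049222034375815 [0.34 0.21 0.01]
30 [[-123.8    30.56]] 13.995872571191438 [-0.7   0.7   0.73]
66 [[-123.79   66.45]] 14.040949370540792 [-0.87 -1.15  0.63]
10.8917Traceback (most recent call last):
  File "<stdin>", line 14, in <module>
    return _nx.concatenate(arrs, 1, dtype=dtype, casting=casting)
           ~~~~~~~~~~~~~~~^^^^^^^^^^^^^^^^^^^^^^^^^^^^^^^^^^^^^^^
ValueError: all the input array dimensions except for the concatenation axis must match exactly, but along dimension 0, the array at index 0 has size 380 and the array at index 1 has size 400
```

Run:
```python
from h import *
f=lambda n,x0,y0,x1,y1,s:cv2.resize(cv2.imread(f"pics/{n}1.png")[y0:y1,x0:x1],None,fx=s,fy=s,interpolation=2)
cv2.imwrite("pics/c4.png",np.hstack([f("side",190,220,390,420,2),f("scene",140,180,340,380,2)]))
for t in(0,-.1,-.15,-.2,-.25,-.3):
    r=[]
    for th in(-.1,0,.3,.6,1,1.4,1.65):
        a=.153+th; P=W(58-131.5*np.cos(a)-12,0,45+131.5*np.sin(a)-15) if th>=0 else W(-110,0,48)
        r.append(bot.solve_ik(P,ori(yaw+np.pi/2,t)) is not None)
    print(t,r)
```

```text
0 [True, True, True, True, True, True, True]
-0.1 [True, True, True, True, True, True, True]
-0.15 [True, True, True, True, True, True, True]
-0.2 [True, True, True, True, True, True, True]
-0.25 [True, True, True, True, True, True, True]
-0.3 [False, True, True, True, True, True, True]
```

View pics/c4.png

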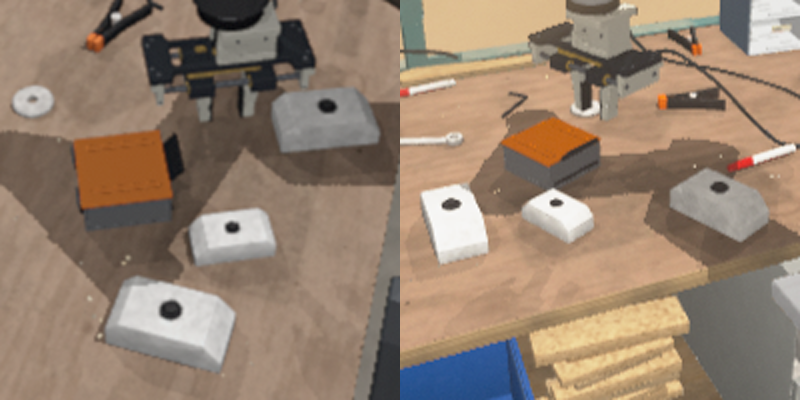

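The block has been pushed straight and is left of the box. Its bolt is at crop (232,227), so side (306,333.5). I'll check the clearance numerically, then flip the lid with a tilted fingertip following the lip's arc.

Run:
```python
from h import *
np.set_printoptions(precision=1,suppress=True)
print("right edge",bx(plane("side",np.array([(194,214),(263,208)])/2+[190,220],34)),"bolt",bx(plane("side",(306,333.5),40)))
t=-.25;o=ori(yaw-np.pi/2,t)
bot.move_gripper(0,10)
bot.move_ptp(W(-125,0,150),o)
bot.line_to(W(-105,0,52),120)
s=bot.read_state();f0=np.array(s["contact_force"]);print(s["t"],bx(s["tcp_pos"]),f0)
def tip(th,dx=-8):
    a=.153+th; return W(58-131.5*np.cos(a)+dx,0,45+131.5*np.sin(a)-12)
bot.line_to(tip(0,-11),50)
for th in np.arange(.1,.61,.1):
    bot.line_to(tip(th),45); s=bot.read_state(); f=np.array(s["contact_force"])-f0
    print(round(th,2),f,s["tcp_pos"][2])
    if np.linalg.norm(f)>20: break
cv2.imwrite("pics/side2.png",bot.camera("side")[...,::-1]);cv2.imwrite("pics/scene2.png",bot.camera("scene")[...,::-1]);print(bot.read_state()["t"])
f=lambda n,x0,y0,x1,y1,s:cv2.resize(cv2.imread(f"pics/{n}2.png")[y0:y1,x0:x1],None,fx=s,fy=s,interpolation=2)
cv2.imwrite("pics/c5.png",np.hstack([f("side",190,220,390,420,2),f("scene",140,180,340,380,2)]))
```

```text
right edge [[ -80.6   76.6]
 [-167.3   80.7]] bolt [[-122.1  108.1]]
14.325 [[-104.7    0.1]] [-0.8 -0.4 -0.6]
0.1 [-30.   -0.2   6.6] 63.182140455537436
15.475
```

View pics/c5.png

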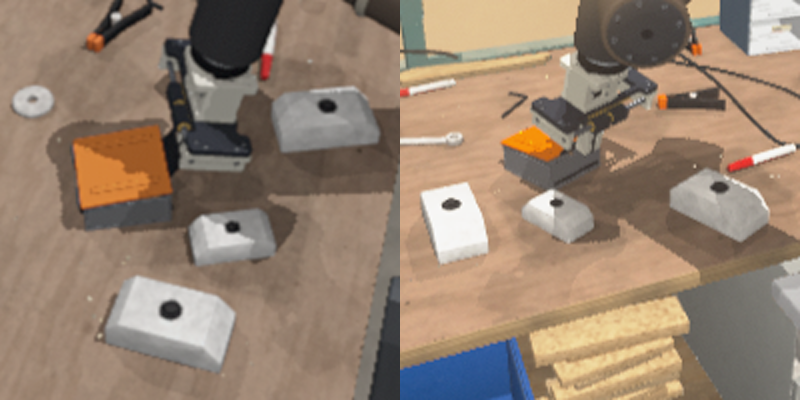

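The lid is barely raised and the fingertip is at the lip, with 30 N mostly along world -x. I'll ease off and read the forces in the box frame before going on.

Run:
```python
from h import *
np.set_printoptions(precision=1,suppress=True)
Rb=np.eye(3);Rb[:2,:2]=R
def rep(l):
    s=bot.read_state();print(l,bx(s["tcp_pos"])[0],round(s["tcp_pos"][2],1),Rb.T@s["contact_force"],"M",Rb.T@s["moment"],round(s["t"],1))
rep("now")
bot.pause(.1);rep("still")
bot.line_to(W(-80,0,66),30);rep("-80")
bot.line_to(W(-84,0,66),30);rep("-84")
bot.line_to(W(-84,0,52),40);rep("down")
bot.line_to(W(-88,0,52),40);rep("back")
bot.pause(.2);rep("back")
for n,roi in(("side",(215,270,290,345)),):
    im=bot.camera(n);cv2.imwrite("pics/side3.png",im[...,::-1]);m=orange(im,roi)
s=lambda n,x0,y0,x1,y1,k:cv2.resize(cv2.imread(n)[y0:y1,x0:x1],None,fx=k,fy=k,interpolation=2)
cv2.imwrite("pics/c6.png",np.hstack([s("pics/side2.png",210,260,330,340,3.3),s("pics/side3.png",210,260,330,340,3.3)]))
```

```text
now [-82.4  -1.7] 63.1 [-28.2  12.7   6.3] M [ 4.4 10.3  1.3] 15.5
still [-82.4  -1.7] 63.0 [-28.5  12.3   5.2] M [ 4.4 10.3  1.2] 15.6
-80 [-82.5  -1.1] 64.5 [-14.2   5.2   2.3] M [1.7 5.7 0.5] 15.8
-84 [-84.3  -0.2] 65.8 [-5.5  1.4  0.5] M [0.5 2.9 0.2] 16.1
down [-84.6  -0.6] 51.5 [-6.1  2.1  0.5] M [0.4 3.3 0.1] 16.6
back [-87.2   0.5] 52.7 [-0.7 -0.6 -0.2] M [-0.1  0.9  0. ] 16.9
back [-87.5   0.2] 52.4 [0.2 0.6 0. ] M [-0.2  0.9 -0. ] 17.1
```

View pics/c6.png

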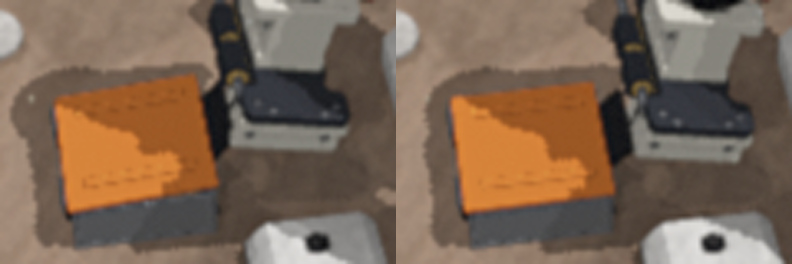

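The crops show the lid still closed and the finger tip against the lip's edge. Pushing mainly forward jams it: the near-horizontal push deflected the arm downward. I'll hook lower with more tilt, then lift along the arc with a light force-regulated contact, tracking the lid's front-left corner in the side view.

```bash
cat >> h.py <<'E'
Rb=np.eye(3);Rb[:2,:2]=R
def F(): return Rb.T@np.array(bot.read_state()["contact_force"])
def corner(th,y=57):
    c,s=np.cos(th),np.sin(th); x,z=-115,6
    return W(58+x*c+z*s,y,45-x*s+z*c)
def lidangle():
    im=bot.camera("side"); m=orange(im,(150,150,320,345)); 
    c=max(cv2.findContours(m,0,1)[0],key=cv2.contourArea)[:,0]
    return c[np.argmax(c@[1,1])],cv2.contourArea(c)
def tipat(th,dx,dz):
    a=.153+th; return W(58-131.5*np.cos(a)+dx,0,45+131.5*np.sin(a)+dz)
E
python3 - <<'E'
from h import *
np.set_printoptions(precision=1,suppress=True)
print([ (t,[tuple(np.round(proj("side",corner(t))[0],1))]) for t in(0,.1,.2,.4,.8)])
print(lidangle())
bot.line_to(W(-100,0,50),60)
f0=F()
for t in(-.4,-.35,-.3,-.27,-.25):
    if all(bot.solve_ik(P,ori(yaw-np.pi/2,t)) is not None for P in(W(-100,0,50),W(-100,0,36),W(-80,0,36))): break
print("tilt",t)
o=ori(yaw-np.pi/2,t)
bot.line_to(W(-100,0,36),60,ori=o)
x=-92
while x<-72:
    bot.line_to(W(x,0,36),40); f=F()-f0
    if f[0]<-2.5: break
    x+=1.5
print("contact",x,f)
dz=36-65; dx=x+72; th=0
while th<.35:
    th+=.03; bot.line_to(tipat(th,dx,dz),50,ori=o); f=F()-f0
    dx+=np.clip((f[0]+3)*.25,-1.5,.8)
    print(round(th,2),round(dx,1),f)
    if abs(f).max()>20: break
print(lidangle(),bot.read_state()["t"])
E
```

```text
[(0, [(np.float64(276.4), np.float64(317.6))]), (0.1, [(np.float64(275.9), np.float64(314.7))]), (0.2, [(np.float64(275.0), np.float64(311.8))]), (0.4, [(np.float64(271.8), np.float64(306.4))]), (0.8, [(np.float64(260.3), np.float64(297.6))])]
(array([275, 318], dtype=int32), 1437.0)
tilt -0.27
contact -78.5 [-9.2  4.   2. ]
0.03 -7.5 [-7.1  3.5  0.5]
0.06 -8.2 [-5.8  1.5 -0. ]
0.09 -8.6 [-4.4 -0.1  0.4]
0.12 -8.7 [-3.7 -0.2  0.4]
0.15 -9.3 [-5.1 -0.5  1.2]
0.18 -9.3 [-3.  -0.6 -0.2]
0.21 -9.7 [-4.5 -1.2  1.8]
0.24 -9.9 [-4.1 -1.8  1.5]
0.27 -10.3 [-4.6 -1.3  1.6]
0.3 -10.2 [-2.5 -0.8 -0.4]
0.33 -10.4 [-4.   0.4 -0.3]
0.36 -10.1 [-1.7  1.1 -0.6]
(array([271, 309], dtype=int32), 1393.0) 23.6667
```

The lid corner has gone from (275,318) to (271,309), so the lid is at about 0.3 rad and rising with light force. Continuing along the arc.

Run:
```python
from h import *
np.set_printoptions(precision=1,suppress=True)
dz=-29;dx=-10.1;th=.36;o=ori(yaw-np.pi/2,-.27);f0=0;k=0
print([(t,proj("side",corner(t))[0]) for t in(1.2,1.6,1.95)])
while th<1.2:
    th+=.05; bot.line_to(tipat(th,dx,dz),60,ori=o); f=F()-f0
    dx+=np.clip((f[0]+3)*.25,-1.5,.6); dx=min(dx,-8); k+=1
    if k%3==0: print(round(th,2),round(dx,1),f)
    if abs(f).max()>20: print("stop",f);break
print(lidangle(),bot.read_state()["t"],bx(bot.read_state()["tcp_pos"]),bot.read_state()["tcp_pos"])
cv2.imwrite("pics/side4.png",bot.camera("side")[...,::-1]);cv2.imwrite("pics/scene4.png",bot.camera("scene")[...,::-1])
f=lambda n,x0,y0,x1,y1,s:cv2.resize(cv2.imread(f"pics/{n}4.png")[y0:y1,x0:x1],None,fx=s,fy=s,interpolation=2)
cv2.imwrite("pics/c7.png",np.hstack([f("side",190,190,390,390,2),f("scene",140,130,340,330,2)]))
```

```text
[(1.2, array([243.3, 293.1])), (1.6, array([223.7, 293.8])), (1.95, array([207.2, 298.7]))]
0.51 -8.4 [-0.5 -0.5 -0.2]
0.66 -8 [-0.9 -0.   0.5]
0.81 -8 [-0.4 -0.4  0.2]
0.96 -8 [-1.1  0.7 -0.2]
1.11 -8 [ 0.7  0.2 -0.7]
(array([229, 323], dtype=int32), 278.0) 28.1417 [[23. -0.]] [563.9 356.4 144.6]
```

View pics/c7.png

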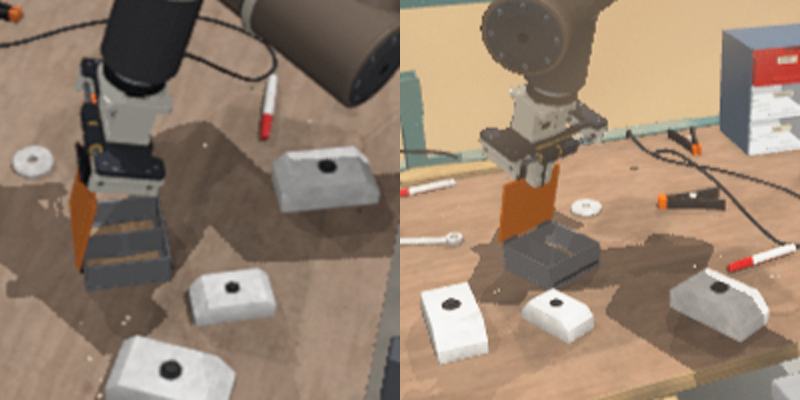

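The lid is standing at about 1.2–1.3 rad with the finger on its inner face. I'll push it slowly past upright, then retreat and check.

Run:
```python
from h import *
np.set_printoptions(precision=1,suppress=True)
o=ori(yaw-np.pi/2,-.27)
for th in np.arange(1.3,1.71,.1):
    bot.line_to(tipat(th,-8,-29),40,ori=o); f=F(); print(round(th,2),f)
    if abs(f).max()>20: break
bot.pause(.4)
p=bot.read_state()["tcp_pos"];x,y=bx(p)[0]
bot.line_to(W(x-50,0,p[2]+5),120); bot.line_to(W(-90,0,260),200)
bot.pause(.3)
print(bot.read_state()["t"],F())
cv2.imwrite("pics/side5.png",bot.camera("side")[...,::-1]);cv2.imwrite("pics/scene5.png",bot.camera("scene")[...,::-1])
f=lambda n,x0,y0,x1,y1,s:cv2.resize(cv2.imread(f"pics/{n}5.png")[y0:y1,x0:x1],None,fx=s,fy=s,interpolation=2)
cv2.imwrite("pics/c8.png",np.hstack([f("side",190,190,390,390,2),f("scene",140,130,340,330,2)]))
```

```text
1.3 [-0.4 -0.6 -0. ]
1.4 [ 0.2 -0.3 -0.1]
1.5 [ 0.   0.2 -0.5]
1.6 [ 0.3  0.1 -0.3]
1.7 [ 0.1 -1.6  0.3]
32.85 [-0.8 -0.2  0.2]
```

View pics/c8.png

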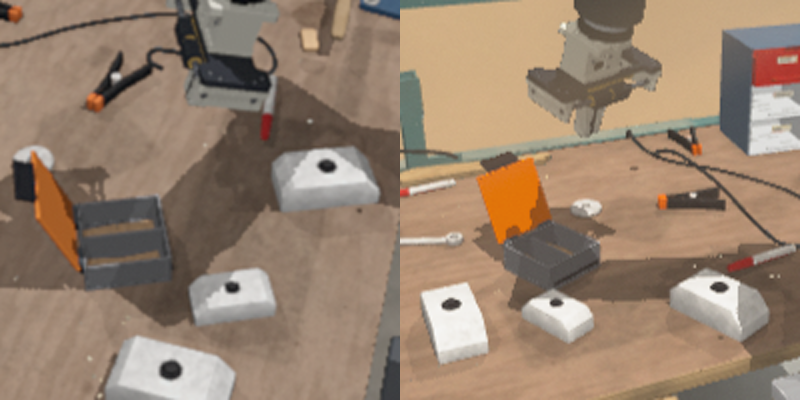

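The lid is leaning back open on its stop. The block is left of the box (bolt at crop (232,287)), the other objects look unmoved, and the arm is clear.

```bash
python3 -c "
from plant import bot
print(bot.close_job())"
```

```text
the job is handed in; nothing more can be done
None
```

The hold-down block now sits about 20 mm past the box's left side, the lid stands open on its own past upright, nothing else appears moved, and I handed the job in at about 33 s.

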